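Rock test of a bowed base plate with a straightedge

TASK

Test the aluminium base plate for rocking: lay the steel straightedge on top of it, lengthwise along the middle of the plate's top face, and let go of it. Then, with the fingers, push the straightedge's left end (your left, looking from the robot) down until it meets the plate and hold it there a moment, lift off, and do the same to its right end. Leave the straightedge lying there on the middle of the plate and do not disturb the marker or the slide box.

Things in the scene. Friction and masses are not known exactly. Their poses are not given: they have to be found in the camera images.
- base_plate: Aluminium plate on rubber feet, fixed, 120 (x) by 200 (y) mm. Origin: centre of underside, on the worktop; y is the long way and points to the robot's left within 20 degrees. Top bowed: a flat strip (y -15 to +15 mm) at 30 mm height across the middle; each half falls evenly to 23 mm at the short ends. A bar laid along y, centred within 15 mm, balances on the strip. Left or right of the work area, slide box opposite.
- straightedge: Loose steel bar, 0.3 kg, 180 long (y), 24 wide (x), 10 mm thick, with a black grip rib centred on top: 60 long (y), 16 wide (x), from 10 to 34 mm height; pinch it across x. Origin: centre of underside, z up. Starts flat on the worktop, crosswise between robot and microscope (keep the wrist clear of it). Laid on the plate, about 1 N on an end tips it; the end sinks some 5 mm until it meets the face, then is stopped.
- end_a (a point): Press point on the straightedge's bare steel top (10 mm above its underside), 75 mm from the middle towards the bar's own +y end (15 mm short of the end).
- end_b (a point): The same press point at the -y end of the straightedge.
- slide_box: Bystander: closed dark slide box, 101 mm (x) by 175 mm (y), 37 mm high. Origin at the centre of its underside. Leave it alone.
- marker: Bystander: black marker pen, 13 mm (x) by 132 mm (y), 15 mm high, lying beside the microscope. Origin at the centre of its underside. Leave it alone.
Mind the look-alikes: they are no part of the job. What is shaped like the straightedge but turquoise is not meant.

How it is judged (in metres and radians):
On the way, in this order (a step that is already met when the one before it is completed fails the run):
1. the straightedge lies along the middle of the plate's face (centres within 20 mm, within 15 degrees of its length), let go and at rest (horizontal distance between straightedge and base_plate below 0.02 m and angle between the y axis of straightedge and the y axis of base_plate, either way round below 0.26 rad and angle between straightedge's own z axis and vertical below 0.2 rad and z of straightedge in the frame of base_plate between 0.024 and 0.036 m and linear speed of straightedge below 0.05 m/s and angular speed of straightedge below 1 rad/s and contact force between the fingers and straightedge below 0.1 N), for 0.2 s.
2. the fingers hold the straightedge's left end pressed down onto the plate's face (its press point at least 2 mm lower than when level) (horizontal distance between straightedge and base_plate below 0.03 m and angle between the y axis of straightedge and the y axis of base_plate, either way round below 0.26 rad and angle between straightedge's own z axis and vertical below 0.2 rad and z of straightedge in the frame of base_plate between 0.024 and 0.036 m and contact force between the fingers and straightedge above 1.5 N and ((y of end_a in the frame of base_plate above 0.04 m and z of end_a in the frame of base_plate below 0.038 m) or (y of end_b in the frame of base_plate above 0.04 m and z of end_b in the frame of base_plate below 0.038 m))), for 0.2 s.
3. then the fingers hold its right end pressed down likewise (horizontal distance between straightedge and base_plate below 0.03 m and angle between the y axis of straightedge and the y axis of base_plate, either way round below 0.26 rad and angle between straightedge's own z axis and vertical below 0.2 rad and z of straightedge in the frame of base_plate between 0.024 and 0.036 m and contact force between the fingers and straightedge above 1.5 N and ((y of end_a in the frame of base_plate below -0.04 m and z of end_a in the frame of base_plate below 0.038 m) or (y of end_b in the frame of base_plate below -0.04 m and z of end_b in the frame of base_plate below 0.038 m))), for 0.2 s.
At the end, for the whole second after the job is handed in: After both ends have been pressed in turn, the straightedge lies on the plate (level or tipped), rib up, its centre within 30 mm of the plate's centre seen from above and its length within 15 degrees of the plate's (horizontal distance between straightedge and base_plate below 0.03 m and angle between the y axis of straightedge and the y axis of base_plate, either way round below 0.26 rad and angle between straightedge's own z axis and vertical below 0.2 rad and z of straightedge in the frame of base_plate between 0.024 and 0.036 m); the robot touches nothing.
It fails at once if the slide box is moved more than 20 mm (distance of slide_box from where it was at the start of the episode above 0.02 m).
It fails at once if the marker is moved more than 20 mm (distance of marker from where it was at the start of the episode above 0.02 m).
It also fails if it takes over 48 s, if anything falls off the work surface, if the arm or the gripper's body presses on something with over 40 N, if the wrist force passes 120 N, or if a joint passes its speed limit or range.

ROBOT

A 6-joint arm with a two-finger parallel gripper is mounted at the origin on a cart in front of the work surface, level with it; the furniture and walls round the work are solid. World frame = base frame: x ahead of the robot, y to its left, z up, the work surface at z = 0. Lengths are in m, angles in degrees, forces in N, time in s.
With the tool pointing down it reaches from about 0.3 to 0.85 m from the base axis. Payload 5.4 kg.
Tool frame: the origin (TCP) lies midway between the tips of the shut fingers; the grasp point (between the pads) lies 19 mm behind it; z points along the fingers, y is the direction in which the jaws open and shut (so a half turn about z gives the same grasp; the last joint's range is limited). The gripper opens to 85 mm and grips with 20 to 120 N. Pads are 22 mm wide; open, the fingers measure 114 mm over their backs; the gripper's body (76 mm by 85 mm) begins 54 mm behind the grasp point. The pads swing forward as they close: fully open they stand 13 mm farther back than shut.
Start: joints at [-88.413, 9.076, 91.501, -0, 79.423, -12.038], TCP at [0.135, -0.559, 0.231] pointing down, gripper open.
Joint ranges: [-166.64, 166.64], [-54.1, 131.32], [10.49, 154.53], [-73.88, 253.88], [9.74, 151.15], [-171.62, 171.62]. Speed limits (degrees/s): [147.25, 147.25, 180, 180, 180, 180].

INTERFACE

Orientations are given as a 3x3 rotation matrix whose columns are the frame's x, y, z axes.
In Python, from workcell import arm, optics, finder gives the robot as it stands. The module is installed in compiled form; this text tells all that it offers.
- The arm moves only by the tool jog_arm, never from a script. Its argument "motion" is a list of rows, each a list of 3 entries, a list of its own where there are three numbers: the shift along the tool's x, y, z as a fraction of full scale, then the turn about the tool's z as a fraction of full scale, then the closure, from 0 (fully open) to 1 (shut). A call has 1 to 10 rows; each row is the pose to reach, as a shift and turn from the pose commanded when the call began, along the tool's axes at that moment; what a row does not reach only later rows make up. Full scale, the value 1, is 0.12 m for a shift and 1.5 rad for a turn. A row lasts 1/12 s, in which the tool goes at most 41.7 mm and 7.16 degrees, less where a joint would pass 70% of its speed; a pose out of reach is approached as far as the arm can. A call with a number of a shift or a turn outside -1 to 1 is refused whole. A call with a gripper value outside its range is refused whole. The fingers move at their own pace and stop on an object; "squeeze" is the grip in N (left out, the last holds). Time passes only in rows, so rows that repeat a pose let the fingers close. It gives the time, the measured TCP pose, the force and the opening at its end, in the units of the state.
- arm.observe(): the state, without advancing time (a new reading comes with each control period).
- optics.snapshot(name): name is "scene" or "top"; returns a dict with "pixels" (420x560x3 uint8, blue, green, red), "depth" (420x560 float32, m along the optical axis (not along the pixel's ray), 0 where there is no reading), "intrinsics" (3x3 intrinsics, pixels), "k1" (the pictures are not rectified: a ray, as slopes to the right and down, at radius r is drawn at 1 + k1 r^2 times it, then the intrinsics apply), "rvec" (rotation vector, rad) and "tvec" (3), from world to camera coordinates, as OpenCV has them. Camera axes: x right, y down, z forward; pixel columns grow to the right and rows downward; lengths in m; the calibration is good to about 2 mm. A picture is of the moment at which its call begins.
- arm.close_job(): hands the job in, once; it reports no verdict.
Trained networks look in a picture, given as the dict that the camera call returned (one of the last four; its "shot" number tells which), for a name from the list of things; names that differ only in an ending like _2 or _b are one class to them, and where a whole thing is asked for, a point or a joint stands for the part that bears it (a point fixed in the world has none). Each returns a list of dicts, best first, with "confidence" (0 to 1); they miss things now and then, are a little off and sometimes report something else, mostly with a low value. They report only what shows in the picture. A call takes as long as a camera call. They do not tell look-alikes from the thing itself.
- finder.look_for(picture, label): "at" ([x, y, z] in m, in world coordinates, good to about 4 mm: the middle of the surface that is visible of it).
- finder.masks_of(picture, label): "region" (420x560 bool, what is visible of it).
- finder.place_of(picture, label): "at" ([x, y, z] in m, in world coordinates, good to about 4 mm: a listed point, or the origin of a listed thing).
The state is a dict: "clock": time; "joint_positions": joint angles; "qvel": joint speeds; "joint_efforts": joint torques, N m; "tool_pos": TCP position; "eef_rot": TCP orientation; "contact_force": force on the tool from outside, world axes, zero at the start; "wrist_torque": the same for the moment, N m; "opening": opening from 0.0 (shut) to 1.0 (fully open).
Only numpy, scipy, OpenCV 4.12 (cv2) and the standard library are available. Lean on these libraries where they do the work, as an engineer would, in place of code of your own. Each camera call takes 0.05 s, during which the arm holds its last target.

## Working session

There is one attempt and no reset: what is moved stays moved. The work goes in short steps, Python scripts to look and compute and a tool call to move; the robot and the scene stay as the last step left them, time stands still between calls to the robot, and variables do not carry over. Pictures are saved under pics/ and viewed, and the job is handed in when it is done.

Besides the shell and the picture viewer there is one more tool, called by a JSON object that holds its "api" and its "payload", one argument or row to a line. jog_arm: Moves the arm, as the interface text tells. Shift numbers are shares of 0.12 m and turn numbers shares of 1.5 rad, none past 1 either way. Its arguments: {"type":"object","properties":{"motion":{"type":"array","items":{"type":"array"}},"squeeze":{"type":"number"}},"required":["motion"]}

```bash
mkdir -p pics; cat > h.py <<'E'
import numpy as np, cv2
from workcell import arm, optics, finder
def save(p,n): cv2.imwrite('pics/'+n+'.png',p['pixels'])
def world(p):
    K=np.array(p['intrinsics']);k1=p['k1'];R,_=cv2.Rodrigues(np.array(p['rvec'],float));t=np.array(p['tvec'],float).reshape(3)
    h,w=p['depth'].shape
    uv=np.stack(np.meshgrid(np.arange(w),np.arange(h)),-1).reshape(-1,1,2).astype(np.float64)
    n=cv2.undistortPoints(uv,K,np.array([k1,0,0,0,0.])).reshape(h,w,2)
    z=p['depth'];c=np.dstack([n[...,0]*z,n[...,1]*z,z])
    return (c-t)@R
def proj(p,X):
    u,_=cv2.projectPoints(np.array(X,float).reshape(-1,1,3),np.array(p['rvec'],float),np.array(p['tvec'],float),np.array(p['intrinsics']),np.array([p['k1'],0,0,0,0.]))
    return u.reshape(-1,2)
E
python3 - <<'E'
from h import *
s=arm.observe();print(s)
for n in('scene','top'):
    p=optics.snapshot(n);save(p,n+'0')
    for l in('base_plate','straightedge','slide_box','marker','end_a','end_b'):
        print(n,l,[(np.round(d['at'],3).tolist(),round(d['confidence'],2)) for d in finder.place_of(p,l)])
E
```

```text
{'clock': 0.0, 'joint_positions': array([-8.84123483e+01,  9.11392443e+00,  9.15715022e+01, -1.30980017e-03,
        7.94244438e+01, -1.20370878e+01]), 'qvel': array([ 0.01035416,  0.06579283,  0.00433923,  0.02530948,  0.00488805,
       -0.05433284]), 'joint_efforts': array([-2.07805650e-03, -3.95999479e+01, -3.31431770e+01, -2.69023813e-04,
        8.49194272e-03, -1.05431661e-05]), 'tool_pos': array([ 0.13541092, -0.55820694,  0.23031029]), 'eef_rot': array([[ 9.71858400e-01,  2.35565797e-01, -7.55927837e-05],
       [ 2.35565506e-01, -9.71856584e-01,  1.91624050e-03],
       [ 3.77935377e-04, -1.88012148e-03, -9.99998161e-01]]), 'contact_force': array([ 0.55171093,  0.01261951, -0.62986423]), 'wrist_torque': array([-0.0071427 ,  0.00267228, -0.02084365]), 'opening': 0.9999263511081414}
scene base_plate [([0.518, 0.28, 0.0], 0.62)]
scene straightedge [([0.434, 0.044, 0.003], 0.59)]
scene slide_box [([0.53, -0.283, -0.002], 0.77)]
scene marker [([0.67, 0.171, 0.0], 0.67)]
scene end_a [([0.465, -0.034, 0.008], 0.72)]
scene end_b [([0.465, -0.034, 0.008], 0.72)]
top base_plate [([0.512, 0.282, 0.002], 0.77)]
top straightedge [([0.482, -0.489, -0.006], 0.6), ([0.435, 0.04, 0.003], 0.58)]
top slide_box [([0.532, -0.278, 0.002], 0.66)]
top marker [([0.676, 0.169, -0.0], 0.47)]
top end_a [([0.458, -0.568, 0.013], 0.87), ([0.505, -0.425, 0.014], 0.85), ([0.465, -0.027, 0.013], 0.84), ([0.41, 0.113, 0.009], 0.79)]
top end_b [([0.458, -0.568, 0.013], 0.87), ([0.505, -0.425, 0.014], 0.85), ([0.465, -0.027, 0.013], 0.84), ([0.41, 0.113, 0.009], 0.79)]
```

View pics/scene0.png

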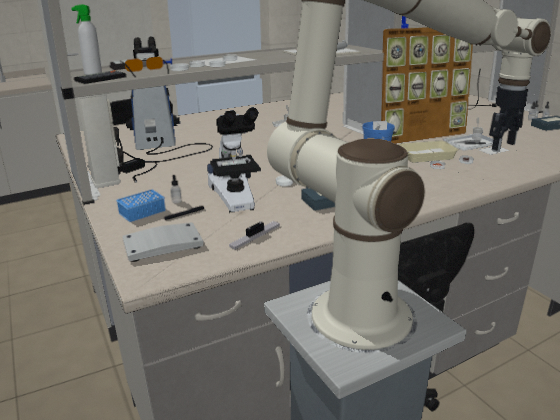

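View pics/top0.png

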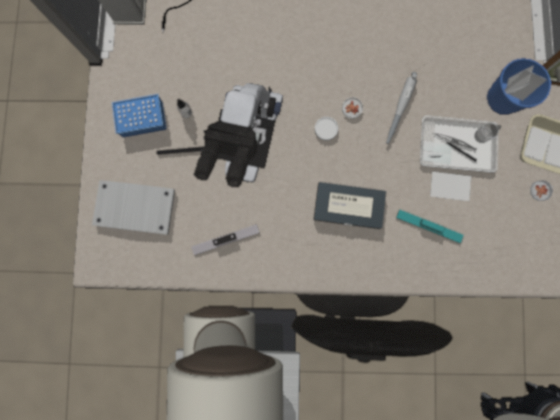

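The top view shows the steel bar at about (225,239), the plate at (135,208), the marker at (180,151), the slide box at (350,205) and the turquoise look-alike at (430,227). Next I'll measure the bar and plate with depth.

```bash
python3 - <<'E'
from h import *
p=optics.snapshot('top');W=world(p)
for l in('base_plate','straightedge'):
    for d in finder.masks_of(p,l):
        m=d['region']; ok=m&(p['depth']>0)
        P=W[ok]; P=P[P[:,2]>0.005]
        r=cv2.minAreaRect(P[:,:2].astype(np.float32))
        print(l,round(d['confidence'],2),m.sum(),np.round(P.mean(0),4),r,np.percentile(P[:,2],[5,50,95]))
        c=cv2.minAreaRect(np.argwhere(m)[:,::-1].astype(np.float32));print('  px',c)
        h=P[P[:,2]>0.025]
        q=P[:,:2]-P[:,:2].mean(0);u,s,v=np.linalg.svd(q,full_matrices=False);print('  pca',v[0],np.degrees(np.arctan2(-v[0][0],v[0][1])))
        if l=='straightedge': print('  rib',len(h),h.mean(0))
# scene height map around
print(W[np.arange(60,260,20)][:,[135,225]].round(3))
i=cv2.resize(p['pixels'][130:290,70:290],None,fx=3.5,fy=3.5,interpolation=cv2.INTER_CUBIC);cv2.imwrite('pics/crop.png',i)
E
```

```text
base_plate 0.55 3605 [0.5139 0.2789 0.0273] ((0.5145872235298157, 0.28248798847198486), (0.2013869285583496, 0.12116159498691559), 84.50526428222656) [0.02201085 0.02752695 0.03231565]
  px ((133.390380859375, 207.24969482421875), (77.55768585205078, 47.659488677978516), 7.001267433166504)
  pca [-0.09850972 -0.99513609] 174.34663992514893
straightedge 0.96 679 [ 0.4824 -0.4915  0.0164] ((0.4824247360229492, -0.49528828263282776), (0.17990897595882416, 0.027132617309689522), 70.28581237792969) [0.0074986  0.01127321 0.03557542]
  px ((429.8514404296875, 226.07965087890625), (69.9984359741211, 10.887889862060547), 20.89776611328125)
  pca [-0.34096074 -0.94007753] 160.06458139463302
  rib 154 [ 0.4819192  -0.49148799  0.03372856]
straightedge 0.78 682 [0.4354 0.0389 0.016 ] ((0.435891330242157, 0.03967496007680893), (0.024190368130803108, 0.17994455993175507), 20.046201705932617) [0.00718983 0.01132396 0.03593327]
  px ((224.70346069335938, 239.6499481201172), (10.254454612731934, 69.89277648925781), 70.76933288574219)
  pca [-0.34469991  0.93871293] 20.163478237330434
  rib 150 [0.43576128 0.03905362 0.0338514 ]
[[[ 0.929  0.311  0.001]
  [ 0.932  0.059  0.002]]

 [[ 0.87   0.306  0.002]
  [ 0.871  0.056  0.008]]

 [[ 0.796  0.286  0.046]
  [ 0.709  0.014  0.282]]

 [[ 0.741  0.283  0.046]
  [ 0.668  0.012  0.28 ]]

 [[ 0.701  0.296 -0.001]
  [ 0.62   0.008  0.299]]

 [[ 0.645  0.291  0.001]
  [ 0.619  0.03   0.129]]

 [[ 0.59   0.289 -0.001]
  [ 0.595  0.046 -0.002]]

 [[ 0.532  0.274  0.031]
  [ 0.541  0.044  0.001]]

 [[ 0.48   0.271  0.032]
  [ 0.488  0.042 -0.001]]

 [[ 0.429  0.279 -0.001]
  [ 0.434  0.035  0.036]]]
```

View pics/crop.png

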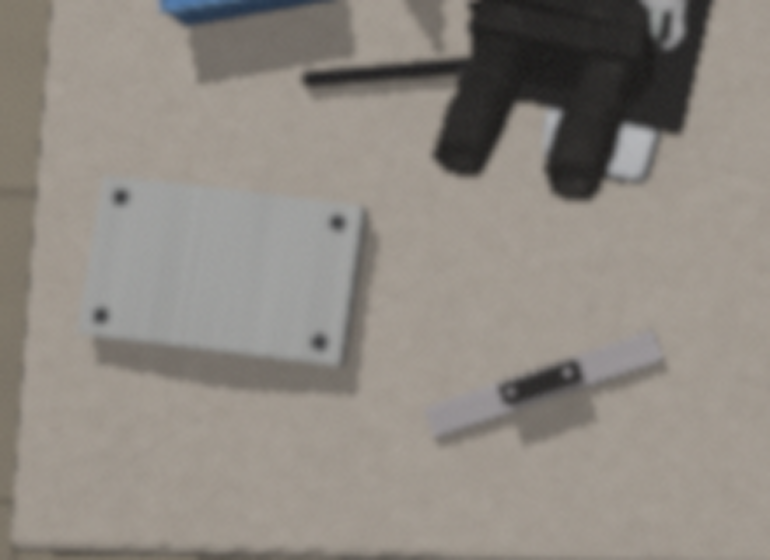

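The crop shows the plate tilted about −6° from the y axis, and the bar tilted about 20° with its rib centred near (540,382). The microscope eyepieces end near (460,160), well behind the bar. I'll write a move-planning helper and start moving.

```bash
cat > plan.py <<'E'
import sys
from h import *
def plan(xyz,yaw):
    s=arm.observe();R=s['eef_rot'];p=s['tool_pos']
    d=R.T@(np.array(xyz)-p)
    cur=np.degrees(np.arctan2(R[1,1],R[0,1])); t=-(yaw-cur); t=(t+180)%360-180
    print('t',round(s['clock'],2),'tcp',p.round(4),'yaw',round(cur,2),'zax',R[:,2].round(4),'F',s['contact_force'].round(2),'open',round(s['opening'],3),'j',s['joint_positions'].round(0))
    print('shift',(d/0.12).round(3),'turn',round(np.radians(t)/1.5,4))
if __name__=='__main__':
    v=list(map(float,sys.argv[1:]));plan(v[:3],v[3])
E
python3 plan.py 0.4357 0.039 0.12 20.1
```

```text
t 0.85 tcp [ 0.1354 -0.5588  0.2313] yaw -76.37 zax [-0. -0. -1.] F [-0.63 -0.86 -0.34] open 0.999 j [-88.   9.  92.  -0.  79. -12.]
shift [ 3.606 -4.252  0.927] turn -1.1225
```

{"api": "jog_arm", "payload": {
  "motion": [
    [[0.1, -0.12, 0], -0.06, 0],
    [[0.3, -0.35, 0], -0.14, 0],
    [[0.5, -0.6, 0], -0.22, 0],
    [[0.7, -0.85, 0], -0.3, 0],
    [[0.85, -1, 0], -0.38, 0],
    [[0.85, -1, 0], -0.46, 0],
    [[0.85, -1, 0], -0.54, 0]
  ],
  "squeeze": 40
}}

```text
clock: 1.43
tool_pos: [0.2071, -0.4169, 0.2315]
eef_rot: [[0.492, 0.87, 0.0], [0.87, -0.492, -0.001], [-0.0, 0.0, -1.0]]
contact_force: [1.2, -0.5, 0.3]
opening: 1.0
```

```bash
python3 plan.py 0.4357 0.039 0.12 20.1
```

```text
t 1.43 tcp [ 0.2071 -0.4169  0.2315] yaw -29.5 zax [ 2.e-04 -6.e-04 -1.e+00] F [ 1.19 -0.5   0.26] open 1.0 j [-79.  -8. 108.   0.  79. -49.]
shift [ 4.245 -0.214  0.927] turn -0.5771
```

{"api": "jog_arm", "payload": {
  "motion": [
    [[0.12, 0, 0], -0.06, 0],
    [[0.37, -0.05, 0], -0.14, 0],
    [[0.65, -0.1, 0], -0.22, 0],
    [[0.9, -0.2, 0], -0.3, 0],
    [[1, -0.2, 0], -0.35, 0]
  ]
}}

```text
clock: 1.85
tool_pos: [0.2457, -0.299, 0.2309]
eef_rot: [[-0.009, 1.0, -0.0], [1.0, 0.009, 0.002], [0.002, -0.0, -1.0]]
contact_force: [-0.9, -0.8, -0.2]
opening: 1.0
```

```bash
python3 plan.py 0.4357 0.039 0.12 20.1
```

```text
t 1.85 tcp [ 0.2457 -0.299   0.2309] yaw 0.52 zax [-0.      0.0015 -1.    ] F [-0.88 -0.81 -0.22] open 1.0 j [-69. -21. 119.   0.  82. -69.]
shift [2.801 1.609 0.929] turn -0.2278
```

{"api": "jog_arm", "payload": {
  "motion": [
    [[0.15, 0.1, 0], -0.06, 0],
    [[0.4, 0.3, 0], -0.14, 0],
    [[0.65, 0.5, 0], -0.2, 0],
    [[0.9, 0.7, 0], -0.228, 0],
    [[1, 0.8, 0], -0.228, 0]
  ]
}}

```text
clock: 2.27
tool_pos: [0.3428, -0.1789, 0.2315]
eef_rot: [[-0.342, 0.94, 0.001], [0.94, 0.342, 0.001], [0.0, 0.002, -1.0]]
contact_force: [0.5, -0.8, -0.5]
opening: 1.002
```

```bash
python3 plan.py 0.4357 0.039 0.12 20.1
```

```text
t 2.27 tcp [ 0.3428 -0.1789  0.2315] yaw 19.98 zax [ 1.4e-03  7.0e-04 -1.0e+00] F [ 0.52 -0.77 -0.48] open 1.002 j [-46. -21. 119.   0.  82. -66.]
shift [1.442 1.347 0.932] turn -0.0014
```

{"api": "jog_arm", "payload": {
  "motion": [
    [[0.15, 0.15, 0], 0, 0],
    [[0.38, 0.38, 0.05], 0, 0],
    [[0.62, 0.62, 0.1], 0, 0],
    [[0.86, 0.86, 0.2], 0, 0],
    [[1, 1, 0.3], 0, 0],
    [[1, 1, 0.3], 0, 0]
  ]
}}

```text
clock: 2.77
tool_pos: [0.4133, -0.0244, 0.1931]
eef_rot: [[-0.342, 0.94, -0.003], [0.94, 0.342, 0.003], [0.004, -0.002, -1.0]]
contact_force: [-0.3, -0.5, -0.3]
opening: 1.001
```

```bash
python3 plan.py 0.4357 0.039 0.10 20.1
```

```text
t 2.77 tcp [ 0.4133 -0.0244  0.1931] yaw 20.02 zax [-0.0031  0.0029 -1.    ] F [-0.32 -0.53 -0.25] open 1.001 j [-20. -14. 118.   0.  76. -40.]
shift [0.429 0.358 0.777] turn -0.001
```

{"api": "jog_arm", "payload": {
  "motion": [
    [[0.2, 0.17, 0.2], 0, 0],
    [[0.36, 0.3, 0.4], 0, 0],
    [[0.43, 0.36, 0.65], 0, 0],
    [[0.43, 0.36, 0.78], 0, 0],
    [[0.43, 0.36, 0.78], 0, 0],
    [[0.43, 0.36, 0.78], 0, 0]
  ]
}}

```text
clock: 3.27
tool_pos: [0.4365, 0.0343, 0.1016]
eef_rot: [[-0.337, 0.941, -0.002], [0.941, 0.337, 0.0], [0.001, -0.001, -1.0]]
contact_force: [0.2, -0.3, 0.2]
opening: 1.0
```

```bash
python3 plan.py 0.4357 0.039 0.014 20.1; python3 - <<'E'
from h import *
p=optics.snapshot('top');save(p,'t1');W=world(p)
i=cv2.resize(p['pixels'][170:300,150:300],None,fx=4,fy=4);cv2.imwrite('pics/t1c.png',i)
p=optics.snapshot('scene');i=cv2.resize(p['pixels'][120:290,110:330],None,fx=3.5,fy=3.5);cv2.imwrite('pics/s1c.png',i)
for d in finder.masks_of(p,'straightedge'):
    W=world(p);P=W[d['region']&(p['depth']>0)];h=P[P[:,2]>.03];print(P.mean(0),h.mean(0) if len(h) else 0)
E
```

```text
t 3.27 tcp [0.4365 0.0343 0.1016] yaw 19.7 zax [-1.6e-03  1.0e-04 -1.0e+00] F [ 0.15 -0.32  0.19] open 1.0 j [-11.  -3. 120.  -0.  63. -31.]
shift [0.039 0.008 0.73 ] turn -0.0046
```

View pics/t1c.png

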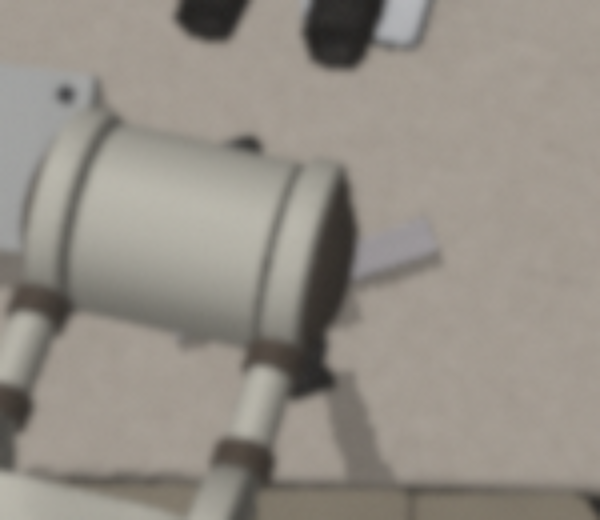

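View pics/s1c.png

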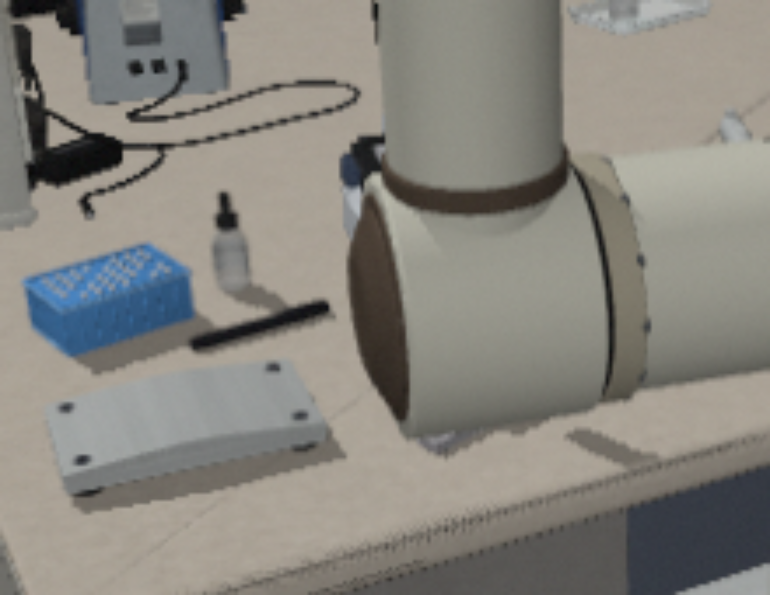

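Both views are blocked here: the wrist hides the bar at (200,230) in the top crop. The marker and plate haven't moved. I'll descend using the earlier fix, stopping first at 25 mm.

{"api": "jog_arm", "payload": {
  "motion": [
    [[0.04, 0.01, 0.15], -0.005, 0],
    [[0.04, 0.01, 0.35], -0.005, 0],
    [[0.04, 0.01, 0.55], -0.005, 0],
    [[0.04, 0.01, 0.63], -0.005, 0],
    [[0.04, 0.01, 0.63], -0.005, 0],
    [[0.04, 0.01, 0.63], -0.005, 0]
  ]
}}

```text
clock: 3.92
tool_pos: [0.4372, 0.0391, 0.0271]
eef_rot: [[-0.344, 0.939, 0.001], [0.939, 0.344, -0.0], [-0.001, 0.001, -1.0]]
contact_force: [0.7, 1.3, 1.2]
opening: 0.999
```

```bash
python3 plan.py 0.4357 0.039 0.015 20.1
```

```text
t 3.92 tcp [0.4372 0.0391 0.0271] yaw 20.11 zax [ 1.e-03 -2.e-04 -1.e+00] F [0.66 1.34 1.17] open 0.999 j [-11.   5. 122.  -0.  53. -31.]
shift [ 0.003 -0.012  0.101] turn 0.0001
```

{"api": "jog_arm", "payload": {
  "motion": [
    [[0, -0.01, 0.05], 0, 0],
    [[0, -0.01, 0.085], 0, 0],
    [[0, -0.01, 0.085], 0, 0],
    [[0, -0.01, 0.085], 0, 0.4],
    [[0, -0.01, 0.085], 0, 0.7],
    [[0, -0.01, 0.085], 0, 1],
    [[0, -0.01, 0.085], 0, 1],
    [[0, -0.01, 0.085], 0, 1],
    [[0, -0.01, 0.085], 0, 1],
    [[0, -0.01, 0.085], 0, 1]
  ],
  "squeeze": 40
}}

```text
clock: 4.75
tool_pos: [0.4358, 0.039, 0.0162]
eef_rot: [[-0.344, 0.939, 0.001], [0.939, 0.344, -0.0], [-0.0, 0.001, -1.0]]
contact_force: [1.0, 0.4, 2.0]
opening: 0.177
```

```bash
python3 plan.py 0.4357 0.039 0.09 20.1
```

```text
t 4.75 tcp [0.4358 0.039  0.0162] yaw 20.14 zax [ 9.e-04 -1.e-04 -1.e+00] F [1.02 0.38 2.04] open 0.177 j [-11.   6. 122.   0.  52. -31.]
shift [-0.    -0.    -0.615] turn 0.0005
```

{"api": "jog_arm", "payload": {
  "motion": [
    [[0, 0, 0], 0, 1],
    [[0, 0, -0.1], 0, 1],
    [[0, 0, -0.3], 0, 1],
    [[0, 0, -0.5], 0, 1],
    [[0, 0, -0.65], 0, 1],
    [[0, 0, -0.65], 0, 1],
    [[0, 0, -0.65], 0, 1]
  ]
}}

```text
clock: 5.33
tool_pos: [0.4355, 0.039, 0.0938]
eef_rot: [[-0.344, 0.939, 0.001], [0.939, 0.344, -0.0], [-0.001, 0.001, -1.0]]
contact_force: [-0.9, -0.3, -2.5]
opening: 0.176
```

```bash
python3 plan.py 0.5145 0.282 0.09 -5.6
python3 - <<'E'
from h import *
p=optics.snapshot('scene');i=cv2.resize(p['pixels'][120:290,110:330],None,fx=3.5,fy=3.5);cv2.imwrite('pics/s2c.png',i)
E
```

```text
t 5.33 tcp [0.4355 0.039  0.0938] yaw 20.14 zax [ 9.e-04 -2.e-04 -1.e+00] F [-0.92 -0.26 -2.46] open 0.176 j [-11.  -3. 120.  -0.  62. -31.]
shift [1.674 1.316 0.032] turn 0.2995
```

View pics/s2c.png

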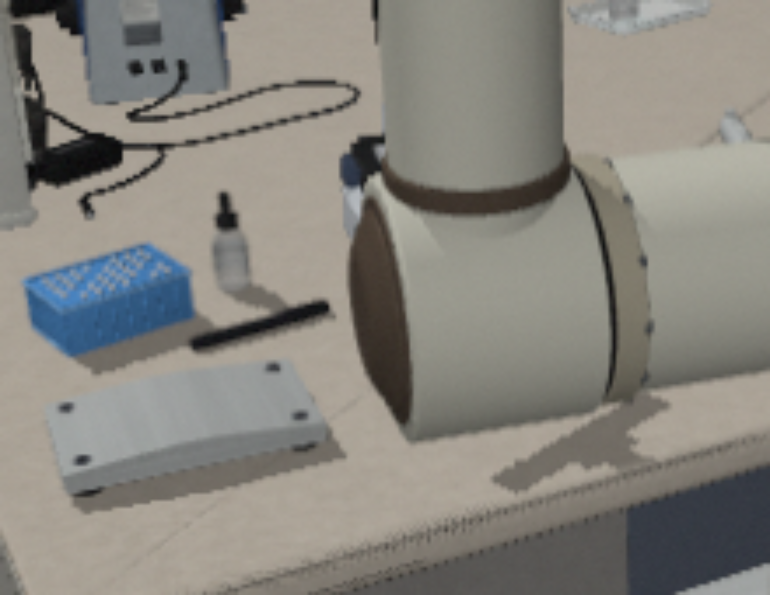

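The z force is −2.5 N and a bar-shaped shadow shows at (580,440), so the bar is held. I'll carry it to the plate.

{"api": "jog_arm", "payload": {
  "motion": [
    [[0.1, 0.06, 0], 0.02, 1],
    [[0.25, 0.18, 0], 0.06, 1],
    [[0.45, 0.34, 0], 0.11, 1],
    [[0.65, 0.5, 0], 0.16, 1],
    [[0.85, 0.66, 0], 0.21, 1],
    [[0.95, 0.75, 0], 0.26, 1],
    [[1, 0.78, 0], 0.29, 1],
    [[1, 0.78, 0], 0.3, 1]
  ]
}}

```text
clock: 6.05
tool_pos: [0.4803, 0.1852, 0.0913]
eef_rot: [[0.098, 0.995, -0.004], [0.995, -0.098, -0.0], [-0.001, -0.004, -1.0]]
contact_force: [0.1, -0.6, -2.9]
opening: 0.178
```

```bash
python3 plan.py 0.5145 0.282 0.09 -5.6
```

```text
t 6.05 tcp [0.4803 0.1852 0.0913] yaw -5.61 zax [-4.3e-03 -2.0e-04 -1.0e+00] F [ 0.15 -0.58 -2.95] open 0.178 j [  8.   9. 108.   0.  63.  13.]
shift [0.831 0.205 0.01 ] turn -0.0001
```

{"api": "jog_arm", "payload": {
  "motion": [
    [[0.15, 0.03, 0], 0, 1],
    [[0.35, 0.08, 0], 0, 1],
    [[0.55, 0.14, 0], 0, 1],
    [[0.73, 0.18, 0], 0, 1],
    [[0.83, 0.2, 0], 0, 1],
    [[0.83, 0.2, 0], 0, 1],
    [[0.83, 0.2, 0], 0, 1]
  ]
}}

```text
clock: 6.63
tool_pos: [0.5144, 0.2799, 0.0921]
eef_rot: [[0.097, 0.995, -0.003], [0.995, -0.097, -0.001], [-0.002, -0.003, -1.0]]
contact_force: [-0.9, -0.6, -3.4]
opening: 0.178
```

```bash
python3 plan.py 0.5145 0.282 0.046 -5.6
python3 - <<'E'
from h import *
for n in('scene','top'):
    p=optics.snapshot(n);r=p['pixels'][130:290,70:290] if n=='top' else p['pixels'][120:290,90:310]
    cv2.imwrite(f'pics/{n}3.png',cv2.resize(r,None,fx=3.5,fy=3.5))
    for l in ('base_plate','straightedge'):print(n,l,[(np.round(d['at'],3).tolist(),round(d['confidence'],2)) for d in finder.place_of(p,l)])
E
```

```text
t 6.63 tcp [0.5144 0.2799 0.0921] yaw -5.59 zax [-0.0031 -0.0015 -1.    ] F [-0.88 -0.57 -3.44] open 0.178 j [17. 19. 96. -0. 65. 22.]
shift [0.018 0.    0.384] turn 0.0002
scene base_plate [([0.514, 0.284, -0.002], 0.61)]
scene straightedge [([0.511, 0.281, 0.074], 0.74)]
top base_plate [([0.514, 0.28, -0.001], 0.69)]
top straightedge [([0.479, -0.491, -0.006], 0.96), ([0.517, 0.282, 0.078], 0.69)]
```

View pics/scene3.png

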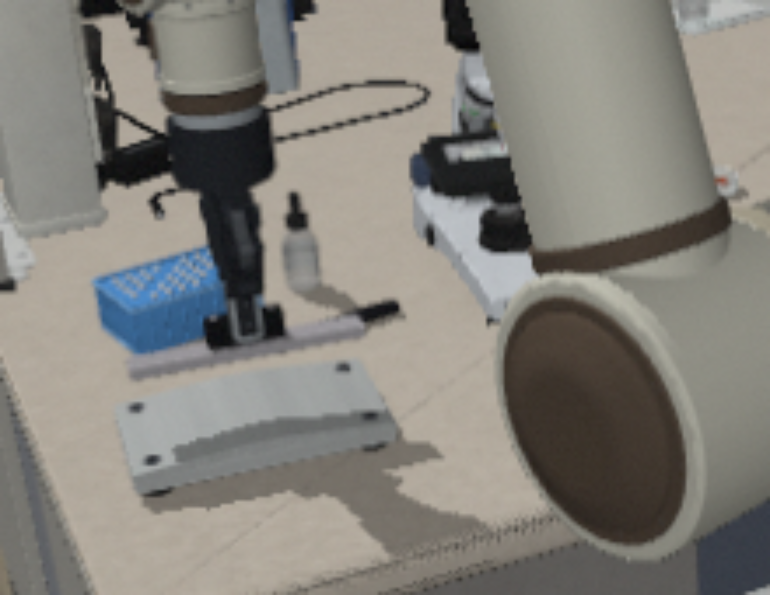

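View pics/top3.png

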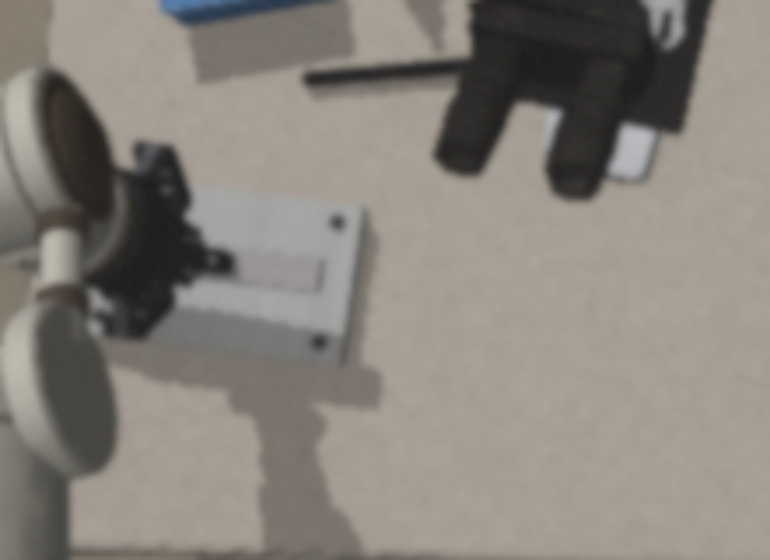

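The bar is gripped level above the plate: the scene crop shows it from (130,365) to (365,325), parallel to the plate. I'll lower it.

{"api": "jog_arm", "payload": {
  "motion": [
    [[0.018, 0, 0.08], 0, 1],
    [[0.018, 0, 0.18], 0, 1],
    [[0.018, 0, 0.28], 0, 1],
    [[0.018, 0, 0.33], 0, 1],
    [[0.018, 0, 0.35], 0, 1],
    [[0.018, 0, 0.35], 0, 1],
    [[0.018, 0, 0.35], 0, 1]
  ]
}}

```text
clock: 7.52
tool_pos: [0.5159, 0.2829, 0.0518]
eef_rot: [[0.098, 0.995, -0.0], [0.995, -0.098, -0.0], [-0.0, -0.0, -1.0]]
contact_force: [-0.0, 0.6, -2.1]
opening: 0.174
```

```bash
python3 plan.py 0.5145 0.282 0.046 -5.6
```

```text
t 7.52 tcp [0.5159 0.2829 0.0518] yaw -5.64 zax [-1.e-04 -0.e+00 -1.e+00] F [-0.03  0.59 -2.11] open 0.174 j [17. 23. 97. -0. 61. 23.]
shift [-0.009 -0.011  0.048] turn -0.0005
```

{"api": "jog_arm", "payload": {
  "motion": [
    [[-0.005, -0.01, 0.015], 0, 1],
    [[-0.005, -0.01, 0.03], 0, 1],
    [[-0.005, -0.01, 0.04], 0, 1],
    [[-0.005, -0.01, 0.045], 0, 1],
    [[-0.005, -0.01, 0.045], 0, 1]
  ]
}}

```text
clock: 7.93
tool_pos: [0.5145, 0.2824, 0.0465]
eef_rot: [[0.098, 0.995, -0.0], [0.995, -0.098, -0.0], [-0.0, -0.0, -1.0]]
contact_force: [-0.5, 0.0, -3.5]
opening: 0.175
```

```bash
python3 plan.py 0.5145 0.282 0.046 -5.6
python3 - <<'E'
from h import *
for n in('scene',):
    p=optics.snapshot(n);r=p['pixels'][120:290,90:310]
    cv2.imwrite(f'pics/{n}4.png',cv2.resize(r,None,fx=3.5,fy=3.5))
    for l in ('base_plate','straightedge'):print(n,l,[(np.round(d['at'],3).tolist(),round(d['confidence'],2)) for d in finder.place_of(p,l)])
E
```

```text
t 7.93 tcp [0.5145 0.2824 0.0465] yaw -5.64 zax [-1.e-04 -0.e+00 -1.e+00] F [-0.51  0.04 -3.53] open 0.175 j [17. 23. 97.  0. 60. 23.]
shift [-0.003  0.     0.004] turn -0.0005
scene base_plate [([0.516, 0.285, -0.0], 0.89)]
scene straightedge [([0.512, 0.286, 0.03], 0.86)]
```

View pics/scene4.png

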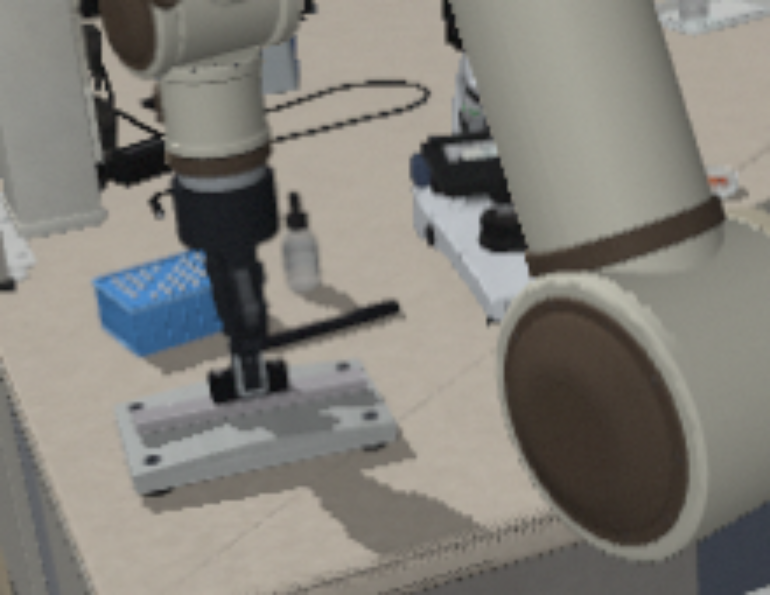

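The bar is just above the strip, and its full weight is still on the gripper. I'll ease it down in 0.6 mm steps.

{"api": "jog_arm", "payload": {
  "motion": [
    [[0, 0, 0.005], 0, 1],
    [[0, 0, 0.01], 0, 1],
    [[0, 0, 0.01], 0, 1]
  ]
}}

```text
clock: 8.33
tool_pos: [0.5148, 0.2825, 0.0463]
eef_rot: [[0.098, 0.995, 0.0], [0.995, -0.098, -0.0], [-0.0, 0.0, -1.0]]
contact_force: [-3.2, -1.4, 3.9]
opening: 0.176
```

```bash
python3 plan.py 0.5145 0.282 0.046 -5.6
```

```text
t 8.33 tcp [0.5148 0.2825 0.0463] yaw -5.64 zax [ 3.e-04 -0.e+00 -1.e+00] F [-3.16 -1.45  3.89] open 0.176 j [17. 23. 97. -0. 60. 23.]
shift [-0.004 -0.002  0.002] turn -0.0005
```

Contact: the z force went from −3.5 to +3.9 N. I'll release.

{"api": "jog_arm", "payload": {
  "motion": [
    [[0, 0, -0.003], 0, 1],
    [[0, 0, -0.003], 0, 0.8],
    [[0, 0, -0.003], 0, 0.6],
    [[0, 0, -0.003], 0, 0.4],
    [[0, 0, -0.003], 0, 0.3],
    [[0, 0, -0.003], 0, 0.3],
    [[0, 0, -0.003], 0, 0.3]
  ]
}}

```text
clock: 8.92
tool_pos: [0.5146, 0.2824, 0.0456]
eef_rot: [[0.098, 0.995, 0.0], [0.995, -0.098, 0.0], [0.0, 0.0, -1.0]]
contact_force: [0.6, -0.3, -0.6]
opening: 0.696
```

{"api": "jog_arm", "payload": {
  "motion": [
    [[0, 0, -0.05], 0, 0.3],
    [[0, 0, -0.15], 0, 0.3],
    [[0, 0, -0.3], 0, 0.3],
    [[0, 0, -0.5], 0, 0.3],
    [[0, 0, -0.6], 0, 0.3],
    [[0, 0, -0.6], 0, 0.3]
  ]
}}

```text
clock: 9.42
tool_pos: [0.5174, 0.2833, 0.1224]
eef_rot: [[0.098, 0.995, 0.008], [0.995, -0.098, 0.002], [0.003, 0.008, -1.0]]
contact_force: [0.3, 1.8, 0.9]
opening: 0.7
```

```bash
python3 plan.py 0.5145 0.282 0.046 -5.6
python3 - <<'E'
from h import *
for n in('scene','top'):
    p=optics.snapshot(n);r=p['pixels'][130:290,70:290] if n=='top' else p['pixels'][120:290,90:310]
    cv2.imwrite(f'pics/{n}5.png',cv2.resize(r,None,fx=3.5,fy=3.5))
    for l in ('base_plate','straightedge','end_a'):print(n,l,[(np.round(d['at'],3).tolist(),round(d['confidence'],2)) for d in finder.place_of(p,l)])
E
```

```text
t 9.42 tcp [0.5174 0.2833 0.1224] yaw -5.64 zax [ 0.0079  0.0025 -1.    ] F [0.34 1.76 0.94] open 0.7 j [17. 17. 95.  0. 67. 23.]
shift [-0.015 -0.028  0.636] turn -0.0005
scene base_plate [([0.517, 0.284, 0.001], 0.71)]
scene straightedge []
scene end_a [([0.508, 0.204, 0.041], 0.78), ([0.526, 0.36, 0.041], 0.77)]
top base_plate [([0.514, 0.286, -0.002], 0.9), ([0.511, 0.207, 0.045], 0.72)]
top straightedge [([0.483, -0.49, -0.004], 0.66)]
top end_a [([0.457, -0.566, 0.015], 0.93), ([0.505, -0.424, 0.011], 0.91), ([0.522, 0.36, 0.04], 0.77), ([0.509, 0.208, 0.046], 0.77), ([0.518, 0.286, 0.031], 0.31)]
```

View pics/scene5.png

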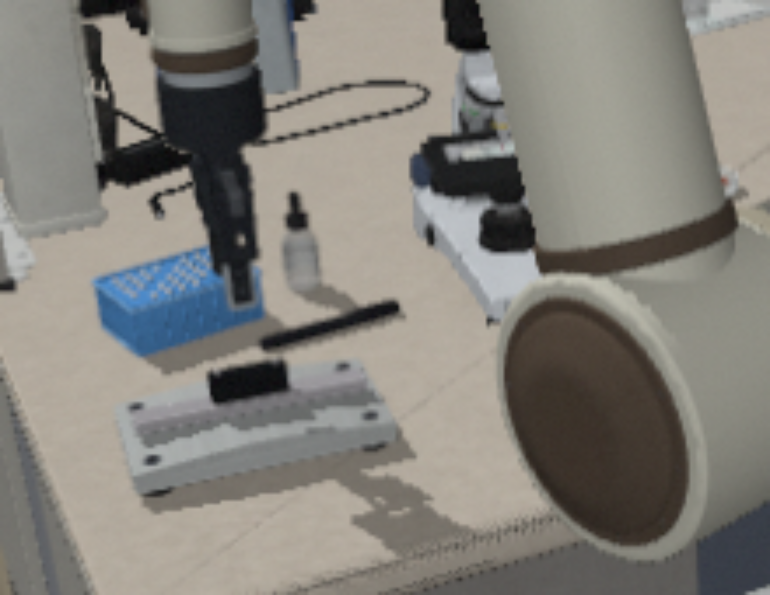

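View pics/top5.png

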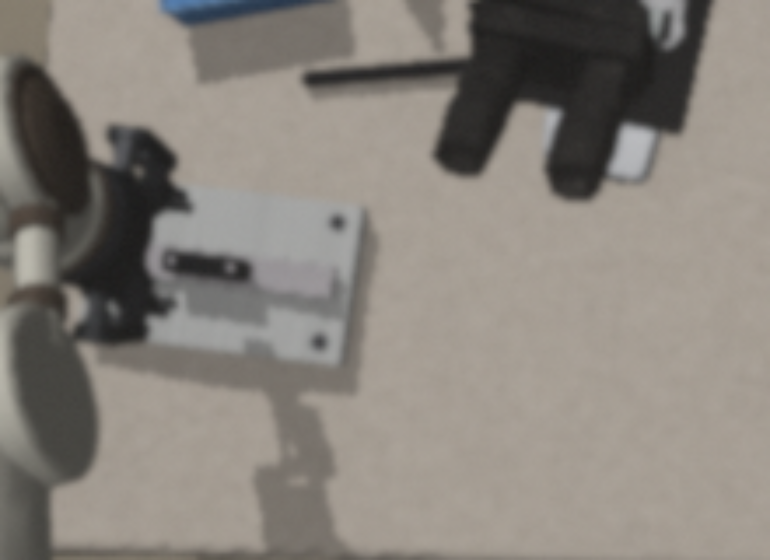

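The bar lies balanced along the middle of the plate, with end points near (0.524,0.360) and (0.509,0.206). Next I'll close the fingers and go over the left end.

{"api": "jog_arm", "payload": {
  "motion": [
    [[0.1, -0.01, 0], 0, 0.6],
    [[0.25, -0.01, 0], 0, 1],
    [[0.45, -0.01, 0], 0, 1],
    [[0.6, -0.02, 0.1], 0, 1],
    [[0.61, -0.02, 0.3], 0, 1],
    [[0.61, -0.02, 0.4], 0, 1],
    [[0.61, -0.02, 0.4], 0, 1],
    [[0.61, -0.02, 0.4], 0, 1]
  ]
}}

```text
clock: 10.48
tool_pos: [0.5184, 0.3551, 0.0686]
eef_rot: [[0.099, 0.995, -0.003], [0.995, -0.099, -0.001], [-0.001, -0.002, -1.0]]
contact_force: [0.1, 0.6, -0.4]
opening: 0.002
```

```bash
python3 plan.py 0.522 0.357 0.046 -5.6
```

```text
t 10.48 tcp [0.5184 0.3551 0.0686] yaw -5.65 zax [-0.0025 -0.0011 -1.    ] F [ 0.1   0.58 -0.36] open 0.002 j [23. 26. 89. -0. 64. 29.]
shift [0.019 0.028 0.188] turn -0.0006
```

{"api": "jog_arm", "payload": {
  "motion": [
    [[0.01, 0.02, 0.05], 0, 1],
    [[0.018, 0.025, 0.12], 0, 1],
    [[0.018, 0.025, 0.17], 0, 1],
    [[0.018, 0.025, 0.19], 0, 1],
    [[0.018, 0.025, 0.19], 0, 1],
    [[0.018, 0.025, 0.19], 0, 1]
  ]
}}

```text
clock: 10.98
tool_pos: [0.5225, 0.3572, 0.0468]
eef_rot: [[0.099, 0.995, -0.0], [0.995, -0.099, -0.0], [-0.0, -0.0, -1.0]]
contact_force: [-0.4, 0.3, 0.3]
opening: -0.004
```

```bash
python3 plan.py 0.522 0.357 0.035 -5.6
```

```text
t 10.98 tcp [0.5225 0.3572 0.0468] yaw -5.65 zax [-3.e-04 -1.e-04 -1.e+00] F [-0.44  0.32  0.31] open -0.004 j [23. 29. 89. -0. 62. 29.]
shift [-0.002 -0.004  0.098] turn -0.0006
```

{"api": "jog_arm", "payload": {
  "motion": [
    [[0, 0, 0.02], 0, 1],
    [[0, 0, 0.04], 0, 1],
    [[0, 0, 0.055], 0, 1],
    [[0, 0, 0.07], 0, 1],
    [[0, 0, 0.085], 0, 1],
    [[0, 0, 0.085], 0, 1]
  ]
}}

```text
clock: 11.48
tool_pos: [0.5225, 0.3574, 0.0364]
eef_rot: [[0.098, 0.995, -0.0], [0.995, -0.098, 0.0], [0.0, -0.0, -1.0]]
contact_force: [0.2, 0.6, 0.9]
opening: -0.001
```

```bash
python3 plan.py 0.522 0.357 0.035 -5.6
```

```text
t 11.48 tcp [0.5225 0.3574 0.0364] yaw -5.64 zax [-1.e-04  1.e-04 -1.e+00] F [0.21 0.61 0.94] open -0.001 j [23. 29. 89.  0. 61. 29.]
shift [-0.004 -0.004  0.012] turn -0.0005
```

{"api": "jog_arm", "payload": {
  "motion": [
    [[0, 0, 0.007], 0, 1],
    [[0, 0, 0.014], 0, 1],
    [[0, 0, 0.02], 0, 1],
    [[0, 0, 0.02], 0, 1]
  ]
}}

```text
clock: 11.82
tool_pos: [0.5228, 0.3575, 0.0356]
eef_rot: [[0.098, 0.995, 0.0], [0.995, -0.098, -0.0], [-0.0, 0.0, -1.0]]
contact_force: [-2.7, -0.2, 9.0]
opening: -0.001
```

```bash
python3 plan.py 0.522 0.357 0.035 -5.6
```

```text
t 11.82 tcp [0.5228 0.3575 0.0356] yaw -5.64 zax [ 1.e-04 -0.e+00 -1.e+00] F [-2.72 -0.21  8.98] open -0.001 j [23. 30. 89. -0. 61. 29.]
shift [-0.005 -0.006  0.005] turn -0.0004
```

The end has bottomed out: 9 N at z = 0.0356. I'll hold it and check.

{"api": "jog_arm", "payload": {
  "motion": [
    [[0, 0, 0.003], 0, 1],
    [[0, 0, 0.003], 0, 1],
    [[0, 0, 0.003], 0, 1],
    [[0, 0, 0.003], 0, 1],
    [[0, 0, 0.003], 0, 1],
    [[0, 0, 0.003], 0, 1],
    [[0, 0, 0.003], 0, 1]
  ]
}}

```text
clock: 12.4
tool_pos: [0.5228, 0.3575, 0.0356]
eef_rot: [[0.098, 0.995, 0.0], [0.995, -0.098, -0.0], [0.0, 0.0, -1.0]]
contact_force: [-4.4, -1.2, 10.3]
opening: 0.001
```

```bash
python3 plan.py 0.522 0.357 0.1 -5.6;python3 - <<'E'
from h import *
p=optics.snapshot('scene');cv2.imwrite(f'pics/scene6.png',cv2.resize(p['pixels'][120:290,90:310],None,fx=3.5,fy=3.5))
for l in ('base_plate','straightedge','end_a'):print(l,[(np.round(d['at'],3).tolist(),round(d['confidence'],2)) for d in finder.place_of(p,l)])
E
```

```text
t 12.4 tcp [0.5228 0.3575 0.0356] yaw -5.63 zax [ 3.e-04 -0.e+00 -1.e+00] F [-4.39 -1.24 10.33] open 0.001 j [23. 30. 89. -0. 61. 29.]
shift [-0.005 -0.006 -0.537] turn -0.0004
base_plate [([0.515, 0.279, 0.0], 0.71)]
straightedge [([0.51, 0.284, 0.031], 0.6)]
end_a [([0.506, 0.203, 0.047], 0.88), ([0.524, 0.356, 0.034], 0.73), ([0.459, -0.566, 0.008], 0.45)]
```

View pics/scene6.png

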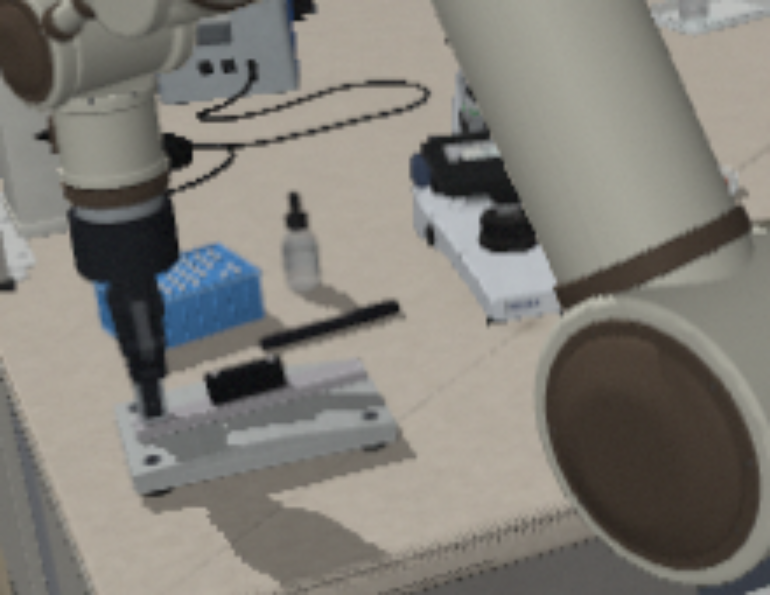

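The left end is down (point z ≈ 0.034, right end ≈ 0.047) and the bar is visibly tipped, with the finger at (150,415). I'll lift off.

{"api": "jog_arm", "payload": {
  "motion": [
    [[0, 0, -0.03], 0, 1],
    [[0, 0, -0.1], 0, 1],
    [[0, 0, -0.25], 0, 1],
    [[0, 0, -0.4], 0, 1],
    [[0, 0, -0.5], 0, 1],
    [[0, 0, -0.5], 0, 1],
    [[0, 0, -0.5], 0, 1]
  ]
}}

```text
clock: 13.18
tool_pos: [0.523, 0.3575, 0.0946]
eef_rot: [[0.098, 0.995, 0.002], [0.995, -0.098, 0.001], [0.001, 0.001, -1.0]]
contact_force: [-0.3, -1.2, -0.4]
opening: 0.001
```

```bash
python3 plan.py 0.5075 0.208 0.1 -5.6;python3 - <<'E'
from h import *
p=optics.snapshot('scene');cv2.imwrite(f'pics/scene7.png',cv2.resize(p['pixels'][120:290,90:310],None,fx=3.5,fy=3.5))
for l in ('base_plate','straightedge','end_a'):print(l,[(np.round(d['at'],3).tolist(),round(d['confidence'],2)) for d in finder.place_of(p,l)])
E
```

```text
t 13.18 tcp [0.523  0.3575 0.0946] yaw -5.65 zax [ 1.5e-03  6.0e-04 -1.0e+00] F [-0.29 -1.17 -0.43] open 0.001 j [23. 25. 88. -0. 67. 29.]
shift [-1.252 -0.006 -0.046] turn -0.0005
base_plate [([0.514, 0.283, 0.001], 0.96)]
straightedge [([0.512, 0.285, 0.029], 0.9)]
end_a [([0.509, 0.204, 0.039], 0.83), ([0.525, 0.356, 0.039], 0.73)]
```

View pics/scene7.png

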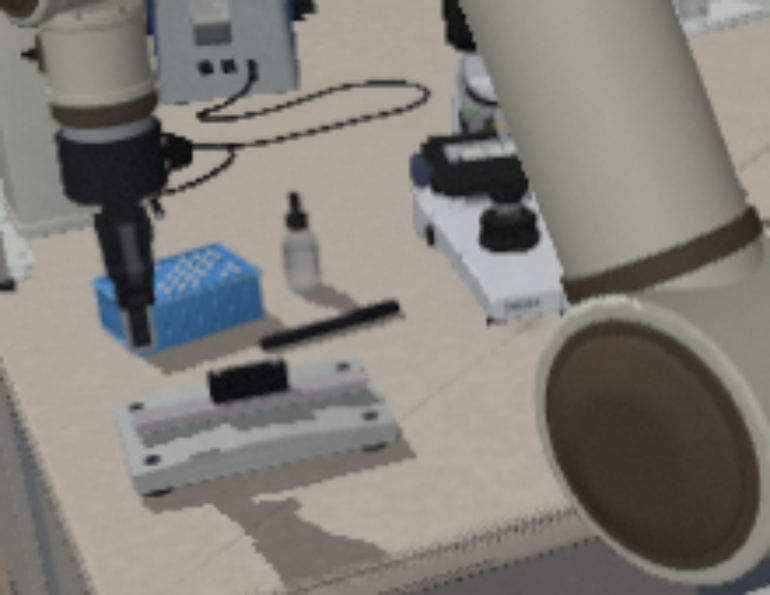

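The bar has returned level and in place. Now I'll go to the right end, passing over the rib (top at 64 mm) with the fingers at about 95 mm.

{"api": "jog_arm", "payload": {
  "motion": [
    [[-0.1, 0, -0.02], 0, 1],
    [[-0.3, 0, -0.04], 0, 1],
    [[-0.55, 0, -0.05], 0, 1],
    [[-0.8, 0, -0.05], 0, 1],
    [[-1, 0, -0.05], 0, 1],
    [[-1, 0, -0.05], 0, 1]
  ]
}}

```text
clock: 13.88
tool_pos: [0.5099, 0.2336, 0.0992]
eef_rot: [[0.102, 0.995, -0.002], [0.995, -0.102, -0.002], [-0.002, -0.002, -1.0]]
contact_force: [-1.4, -0.1, 0.0]
opening: -0.0
```

```bash
python3 plan.py 0.5075 0.208 0.048 -5.6
```

```text
t 13.88 tcp [0.5099 0.2336 0.0992] yaw -5.84 zax [-0.0021 -0.0021 -1.    ] F [-1.35 -0.12  0.04] open -0.0 j [ 12.  15. 100.  -0.  65.  18.]
shift [-0.213  0.003  0.427] turn -0.0027
```

{"api": "jog_arm", "payload": {
  "motion": [
    [[-0.12, 0, 0], 0, 1],
    [[-0.24, 0, 0], 0, 1],
    [[-0.24, 0, 0.05], 0, 1],
    [[-0.24, 0, 0.15], 0, 1],
    [[-0.24, 0, 0.28], 0, 1],
    [[-0.24, 0, 0.37], 0, 1],
    [[-0.24, 0, 0.4], 0, 1],
    [[-0.24, 0, 0.4], 0, 1],
    [[-0.24, 0, 0.4], 0, 1]
  ]
}}

```text
clock: 14.63
tool_pos: [0.5078, 0.2096, 0.0517]
eef_rot: [[0.098, 0.995, -0.0], [0.995, -0.098, 0.0], [0.0, -0.0, -1.0]]
contact_force: [0.9, -0.2, 0.9]
opening: -0.001
```

```bash
python3 plan.py 0.5075 0.208 0.036 -5.6
```

```text
t 14.63 tcp [0.5078 0.2096 0.0517] yaw -5.62 zax [-4.e-04  1.e-04 -1.e+00] F [ 0.92 -0.21  0.87] open -0.001 j [ 10.  18. 104.   0.  59.  15.]
shift [-0.014 -0.001  0.131] turn -0.0002
```

{"api": "jog_arm", "payload": {
  "motion": [
    [[-0.01, 0, 0.025], 0, 1],
    [[-0.012, 0, 0.05], 0, 1],
    [[-0.012, 0, 0.075], 0, 1],
    [[-0.012, 0, 0.09], 0, 1],
    [[-0.012, 0, 0.105], 0, 1],
    [[-0.012, 0, 0.12], 0, 1],
    [[-0.012, 0, 0.12], 0, 1]
  ]
}}

```text
clock: 15.22
tool_pos: [0.5077, 0.2077, 0.0372]
eef_rot: [[0.098, 0.995, -0.0], [0.995, -0.098, -0.0], [-0.0, -0.0, -1.0]]
contact_force: [-0.2, -0.6, 0.4]
opening: 0.001
```

```bash
python3 plan.py 0.5075 0.208 0.035 -5.6
```

```text
t 15.22 tcp [0.5077 0.2077 0.0372] yaw -5.65 zax [-3.e-04 -1.e-04 -1.e+00] F [-0.22 -0.61  0.44] open 0.001 j [ 10.  19. 104.  -0.  57.  15.]
shift [ 0.002 -0.001  0.018] turn -0.0005
```

{"api": "jog_arm", "payload": {
  "motion": [
    [[0, 0, 0.01], 0, 1],
    [[0, 0, 0.018], 0, 1],
    [[0, 0, 0.025], 0, 1],
    [[0, 0, 0.025], 0, 1]
  ]
}}

```text
clock: 15.55
tool_pos: [0.508, 0.2078, 0.0355]
eef_rot: [[0.098, 0.995, -0.0], [0.995, -0.098, -0.0], [-0.0, -0.0, -1.0]]
contact_force: [-3.6, -2.3, 8.2]
opening: 0.0
```

```bash
python3 plan.py 0.5075 0.208 0.035 -5.6
```

```text
t 15.55 tcp [0.508  0.2078 0.0355] yaw -5.63 zax [-1.e-04 -3.e-04 -1.e+00] F [-3.61 -2.35  8.24] open 0.0 j [ 10.  19. 104.  -0.  57.  15.]
shift [ 0.002 -0.004  0.004] turn -0.0003
```

{"api": "jog_arm", "payload": {
  "motion": [
    [[0, 0, 0.003], 0, 1],
    [[0, 0, 0.003], 0, 1],
    [[0, 0, 0.003], 0, 1],
    [[0, 0, 0.003], 0, 1],
    [[0, 0, 0.003], 0, 1],
    [[0, 0, 0.003], 0, 1],
    [[0, 0, 0.003], 0, 1]
  ]
}}

```text
clock: 16.13
tool_pos: [0.508, 0.2078, 0.0354]
eef_rot: [[0.098, 0.995, -0.0], [0.995, -0.098, -0.0], [-0.0, -0.0, -1.0]]
contact_force: [-4.2, -1.4, 10.3]
opening: 0.001
```

```bash
python3 plan.py 0.522 0.357 0.1 -5.6;python3 - <<'E'
from h import *
p=optics.snapshot('scene');cv2.imwrite(f'pics/scene8.png',cv2.resize(p['pixels'][120:290,90:310],None,fx=3.5,fy=3.5))
for l in ('base_plate','straightedge','end_a'):print(l,[(np.round(d['at'],3).tolist(),round(d['confidence'],2)) for d in finder.place_of(p,l)])
E
```

```text
t 16.13 tcp [0.508  0.2078 0.0354] yaw -5.63 zax [-0.e+00 -3.e-04 -1.e+00] F [-4.16 -1.44 10.26] open 0.001 j [ 10.  19. 104.  -0.  57.  15.]
shift [ 1.249 -0.006 -0.539] turn -0.0003
base_plate [([0.518, 0.282, -0.001], 0.83)]
straightedge [([0.51, 0.284, 0.033], 0.95)]
end_a [([0.509, 0.205, 0.033], 0.93), ([0.525, 0.354, 0.048], 0.68)]
```

View pics/scene8.png

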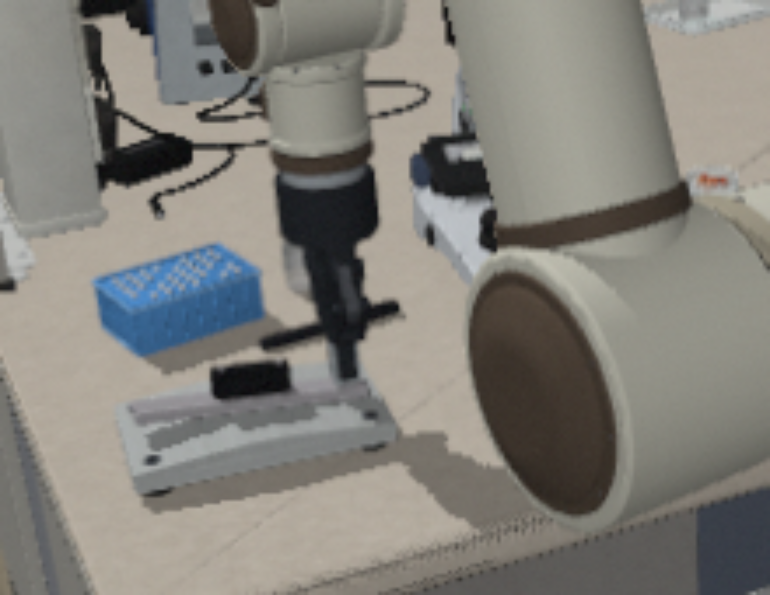

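The right end is down (point z ≈ 0.033, left end ≈ 0.048), with the finger at (345,370). I'll lift off and move clear.

{"api": "jog_arm", "payload": {
  "motion": [
    [[0, 0, -0.03], 0, 1],
    [[0, 0, -0.1], 0, 1],
    [[0, 0, -0.25], 0, 1],
    [[0, 0, -0.45], 0, 1],
    [[0, 0, -0.7], 0, 1],
    [[0, 0, -0.85], 0, 1],
    [[0, 0, -0.9], 0, 1],
    [[0, 0, -0.9], 0, 1],
    [[0, 0, -0.9], 0, 1]
  ]
}}

```text
clock: 17.08
tool_pos: [0.5073, 0.2078, 0.1414]
eef_rot: [[0.098, 0.995, -0.001], [0.995, -0.098, -0.0], [-0.0, -0.001, -1.0]]
contact_force: [-0.5, -0.4, -0.6]
opening: -0.001
```

```bash
python3 plan.py 0.522 0.357 0.1 -5.6;python3 - <<'E'
from h import *
for n in('scene','top'):
    p=optics.snapshot(n);r=p['pixels'][130:290,70:290] if n=='top' else p['pixels'][120:290,90:310]
    cv2.imwrite(f'pics/{n}9.png',cv2.resize(r,None,fx=3.5,fy=3.5))
    for l in ('base_plate','straightedge','end_a','slide_box','marker'):print(n,l,[(np.round(d['at'],3).tolist(),round(d['confidence'],2)) for d in finder.place_of(p,l)])
E
```

```text
t 17.08 tcp [0.5073 0.2078 0.1414] yaw -5.64 zax [-9.e-04 -1.e-04 -1.e+00] F [-0.55 -0.42 -0.6 ] open -0.001 j [ 10.  10. 101.   0.  69.  15.]
shift [ 1.25  -0.     0.345] turn -0.0005
scene base_plate [([0.516, 0.286, 0.0], 0.84)]
scene straightedge [([0.512, 0.286, 0.031], 0.76)]
scene end_a [([0.507, 0.204, 0.04], 0.96), ([0.524, 0.353, 0.041], 0.89)]
scene slide_box []
scene marker [([0.673, 0.171, -0.002], 0.46)]
top base_plate [([0.516, 0.284, 0.002], 0.67)]
top straightedge [([0.483, -0.491, -0.004], 0.78)]
top end_a [([0.508, -0.428, 0.012], 0.78), ([0.459, -0.569, 0.015], 0.6), ([0.507, 0.209, 0.043], 0.47)]
top slide_box [([0.532, -0.278, -0.0], 0.57), ([0.51, 0.208, 0.045], 0.49)]
top marker [([0.672, 0.169, 0.002], 0.68), ([0.516, 0.282, -0.001], 0.65)]
```

View pics/scene9.png

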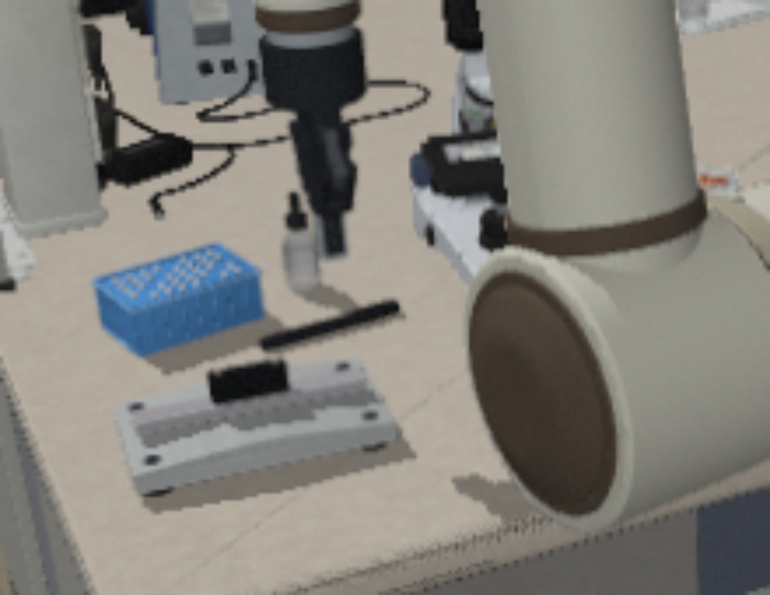

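View pics/top9.png

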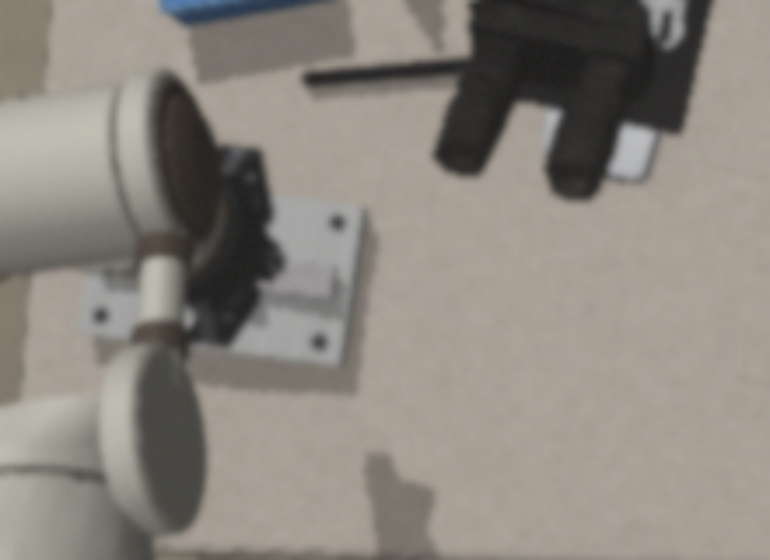

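The bar lies level on the middle of the plate, rib at (248,380). The fingers are clear and the marker and slide box haven't moved. Handing in.

```bash
python3 -c "
from workcell import arm
print(arm.close_job())"
```

```text
the job is handed in; nothing more can be done
None
```

I laid the steel straightedge along the middle of the plate, let go of it, pressed each end down in turn (left first), and handed the job in at about 17 s. No verdict was reported.

- **Placing:** after release the bar balanced level. Its press points showed at about (0.524, 0.360) and (0.509, 0.206), which puts its centre within a few mm of the plate's and in line with its length.
- **Left press:** I held the left end with about 9–10 N for over half a second. Its press point dropped to z ≈ 0.034 m while the right end rose to about 0.047 m. After lift-off the bar came back level.
- **Right press:** I held it the same way with about 8–10 N. The right point dropped to z ≈ 0.033 m while the left end rose to about 0.048 m.
- **Last check:** in the final scene picture the bar lies level on the middle of the plate (press points z ≈ 0.040 m) and the gripper is about 0.1 m clear of it. The marker and slide box are where they started, to within about 4 mm.
- **What disagreed:** in the last top picture the arm partly hid the plate, so the networks gave some false hits: the turquoise bar as the straightedge, and parts of the real bar or plate as the slide box and marker. In the last scene picture the slide box was not found; its position comes from the top picture.

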